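Fill the spacer jar through the sliding funnel

ROBOT

A 6-joint arm with a two-finger parallel gripper is mounted at the origin on the work surface. World frame = base frame: x ahead of the robot, y to its left, z up, the work surface at z = 0. Lengths are in mm, angles in rad, forces in N, time in s.
With the tool pointing down it reaches from about 400 to 925 mm from the base axis. Payload 12.5 kg.
Tool frame: the origin (TCP) lies midway between the tips of the shut fingers; the grasp point (between the pads) lies 19 mm behind it; z points along the fingers, y is the line along which they close (so a half turn about z gives the same grasp; the last joint's range is limited). The gripper opens to 95 mm and grips with 3 to 60 N. Pads are 20 mm wide; open, the fingers measure 119 mm over their backs; the gripper's body (75 mm by 180 mm) begins 59 mm behind the grasp point.
Start: joints at [-1.415, 0.491, 1.559, -0, 1.092, -0.106], TCP at [161.785, -603.716, 214.661] pointing down, gripper open.
Joint ranges: [-3.1, 3.1], [-0.84, 2.19], [0.05, 2.79], [-1.13, 4.28], [0.06, 2.93], [-2.69, 2.69]. Speed limits (rad/s): [2.22, 2.22, 2.79, 3.14, 3.14, 3.14].

INTERFACE

Orientations are given as [roll, pitch, yaw] about the fixed x, y, z axes, in that order (R = Rz(yaw) Ry(pitch) Rx(roll)).
In Python, from cell import env gives the robot as it stands.
- The arm moves only by the shell command python3 -m inch 'ROWS'. ROWS is JSON, a list of rows, each a list of 7 numbers: the turn, a rotation vector about the tool's x, y, z in rad, then the shift along the tool's x, y, z in cm, then the closure, from -1 (fully open) to 1 (shut). A call has 1 to 20 rows; each row shifts and turns the commanded pose from where the row before left it, along the tool's axes as they then stand; what a row does not reach is not made up. A row lasts 1/8 s, in which the tool goes at most 62.5 mm and 10.7 degrees, less where a joint would pass 70% of its speed; a pose out of reach is approached as far as the arm can. A call with a gripper value outside its range is refused whole. The fingers move at their own pace and stop on an object; the grip force is fixed at half the most. Time passes only in rows, so rows that do not move let the fingers close. It gives the time, the measured TCP pose, the force, the opening and the grip force at its end, in the units of the state.
- env.state(): the state, without advancing time (a new reading comes with each control period).
- env.read_camera(name): name is "scene" or "top"; returns a dict with "img" (420x560x3 uint8, red, green, blue), "depth" (420x560 float32, mm along the optical axis (not along the pixel's ray), 0 where there is no reading), "fx", "fy", "cx", "cy" (pixels), "position" and "orientation" of the camera in the world. Camera axes: x right, y down, z forward; pixel columns grow to the right and rows downward; lengths in mm; the calibration is good to about 2 mm. A picture is of the moment at which its call begins.
- env.job_done(): hands the job in; it is judged then, once.
Trained networks look in a picture, given as the dict that the camera call returned (one of the last four; its "shot" number tells which), for a name from the list of things; names that differ only in an ending like _2 or _b are one class to them, and where a whole thing is asked for, a point or a joint stands for the part that bears it (a point fixed in the world has none). Each returns a list of dicts, best first, with "score" (0 to 1); they miss things now and then, are a little off and sometimes report something else, mostly with a low value. They report only what shows in the picture. A call takes as long as a camera call.
- env.find_in(picture, target): "centre" ([x, y, z] in mm, in the coordinates of the camera as it stood for that picture, good to about 4 mm: the middle of the surface that is visible of it).
- env.trace(picture, target): "mask" (420x560 bool, what is visible of it).
The state is a dict: "t": time; "joints": joint angles; "qvel": joint speeds; "tau": joint torques, N m; "eef_pos": TCP position; "tcp_rot": TCP orientation; "ft_force": force on the tool from outside, world axes, zero at the start; "moment": the same for the moment, N m; "opening": opening from 0.0 (shut) to 1.0 (fully open); "grip_force": force on a finger pad.
Only numpy, scipy, OpenCV 4.12 (cv2) and the standard library are available. Lean on these libraries where they do the work, as an engineer would, in place of code of your own. Each camera call takes 0.05 s, during which the arm holds its last target. There are 200 camera calls.

TASK

First slide the funnel carriage along its rail fully home against the end stop, so that the funnel stands over the clear jar. Then pull the scoop of brass spacers right out from under the low shelf to the open bench in front of it, set it down and let go, take it again by its handle, and pour all six spacers through the funnel into the jar. Finish with the empty scoop standing level on the bench and the funnel still home; leave the multimeter, wire spool and mug alone and let no spacer fall off the bench.

Things in the scene. Friction and masses are not known exactly. Their poses are not given: they have to be found in the camera images.
- stand: Filling stand, fixed: base plate 8 mm thick, -130 to +55 mm in its x, -140 to +130 mm in its y; origin on the bench surface, z up. Two rods along y at x = -85 mm carry the funnel carriage between two dark end blocks (tops 48 mm above the bench). The jar's axis is at x = 0, y = +60 mm.
- carriage (a joint): Slide of the funnel carriage along the stand's +y, in m: 0 at the far-off end, 0.130 at the end stop, where the funnel is exactly over the jar. Slides with a little friction (about 3 N) and stays where it is left.
- carriage_grip (a point): Grip point of the carriage: in the black grip block (24 mm in x, 18 mm in y, 50 mm tall, top 20 mm above this point) on top of the carriage's post, 215 mm above the bench, 85 mm to the stand's -x side of the funnel's axis. Take it from above with the fingers closing along the stand's y. Axes as the stand's.
- funnel_mouth (a point): Centre of the funnel's wide mouth, at rim height, 178 mm above the bench; moves with the carriage. Steel funnel, mouth 134 mm inside and 140 mm outside, cone 56 mm tall, outlet 36 mm inside, ending 102 mm above the bench, 4 mm over the jar's rim. Axes as the stand's.
- jar_floor (a point): Centre of the inside floor of the clear jar fixed on the stand, 12 mm above the bench. Jar 42 mm inside, 48 mm outside, rim 86 mm above this point, z up.
- riser: Low wooden instrument shelf, fixed: board 260 mm (y) x 200 mm (x) x 12 mm, top 66 mm, underside 54 mm above the bench, on two side panels (14 mm thick, at y = +-120 mm). Origin on the bench near where the scoop is parked; the board runs from x = +45 (front edge) to +245 mm; its open front faces -x. The multimeter lies on it.
- scoop: Steel scoop, black handle. Origin under the middle of its pan, z up. Pan 56 mm wide outside (y), walls 3 mm, 32 mm tall, from x = -60 (open lip) to +50 mm (rear wall); floor 3 mm, rising 8 mm over the last 40 mm to the lip. Handle: bar 12 mm wide, 18 mm tall, x = +50 to +145 mm, centre line at z = 34 mm. 160 g. Parked with only the pan in front of the shelf, the handle hidden beneath it.
- scoop_handle (a point): Middle of the scoop's handle, at x = +100 mm, z = 34 mm of the scoop. Axes as the scoop's.
- scoop_lip (a point): Middle of the scoop's pouring lip, on the edge of the floor, at x = -60 mm, z = 11 mm of the scoop. Axes as the scoop's.
- spacer0_center (a point): Centre of one of six equal round brass spacers (cylinder, diameter 14 mm, height 12 mm, 14 g), standing in the scoop's pan at the start.
- spacer1_center (a point): Centre of one of six equal round brass spacers (cylinder, diameter 14 mm, height 12 mm, 14 g), standing in the scoop's pan at the start.
- spacer2_center (a point): Centre of one of six equal round brass spacers (cylinder, diameter 14 mm, height 12 mm, 14 g), standing in the scoop's pan at the start.
- spacer3_center (a point): Centre of one of six equal round brass spacers (cylinder, diameter 14 mm, height 12 mm, 14 g), standing in the scoop's pan at the start.
- spacer4_center (a point): Centre of one of six equal round brass spacers (cylinder, diameter 14 mm, height 12 mm, 14 g), standing in the scoop's pan at the start.
- spacer5_center (a point): Centre of one of six equal round brass spacers (cylinder, diameter 14 mm, height 12 mm, 14 g), standing in the scoop's pan at the start.
- multimeter: Bystander: yellow and grey multimeter 85 x 170 x 39 mm lying on the shelf, origin under its middle.
- spool: Bystander: wire spool 52 mm across, 38 mm tall, standing on the bench behind the stand, origin under its middle.
- mug: Bystander: terracotta mug 80 mm across, 90 mm tall with a side handle, standing on the bench behind the stand, origin under its middle.

How it is judged (in metres and radians):
On the way, in this order (a step that is already met when the one before it is completed fails the run):
1. the funnel carriage is home against its stop (within 4 mm) (value of joint carriage above 0.126 m), for 0.2 s.
2. the scoop stands level on the bench in front of the shelf (middle of its handle at least 20 mm in front of the board's front edge) and the fingers have let go of it (x of scoop_handle in the frame of riser below 0.025 m and contact force between the fingers and scoop below 0.1 N and angle between scoop's own z axis and vertical below 0.12 rad and height (world z) of scoop between -0.01 and 0.012 m), for 0.2 s.
3. held by its handle, the scoop is tipped over the funnel's mouth (x of the grasp point in the frame of scoop above 0.055 m and contact force between the fingers and scoop above 0.5 N and angle between scoop's own z axis and vertical above 0.4 rad and horizontal distance between scoop_lip and funnel_mouth below 0.067 m and z of scoop_lip in the frame of funnel_mouth above -0.03 m), for 0.1 s.
At the end, for the whole second after the job is handed in: All six spacers lie inside the jar (centres within 21 mm of its axis and less than 80 mm above its floor), the funnel carriage is within 4 mm of its stop, and the scoop stands level (within 0.12 rad) and at rest on the bench (horizontal distance between each of spacer0_center, spacer1_center, spacer2_center, spacer3_center, spacer4_center, spacer5_center and jar_floor below 0.021 m and z of each of spacer0_center, spacer1_center, spacer2_center, spacer3_center, spacer4_center, spacer5_center in the frame of jar_floor below 0.08 m and value of joint carriage above 0.126 m and linear speed of scoop below 0.03 m/s and angle between scoop's own z axis and vertical below 0.12 rad and height (world z) of scoop between -0.01 and 0.012 m); the robot touches nothing.
It fails at once if the multimeter is moved more than 40 mm (distance of multimeter from where it was at the start of the episode above 0.04 m).
It fails at once if the spool is moved more than 40 mm (distance of spool from where it was at the start of the episode above 0.04 m).
It fails at once if the mug is moved more than 40 mm (distance of mug from where it was at the start of the episode above 0.04 m).
It fails at once if a spacer falls off the bench (height (world z) of any of spacer0_center, spacer1_center, spacer2_center, spacer3_center, spacer4_center, spacer5_center below -0.03 m).
It also fails if it takes over 69 s, if anything falls off the work surface, if the arm or the gripper's body presses on something with over 40 N, if the wrist force passes 120 N, or if a joint passes its speed limit or range.

## Working session

There is one attempt and no reset: what is moved stays moved. The work goes in short steps, Python scripts to look and compute and a shell command to move; the robot and the scene stay as the last step left them, time stands still between calls to the robot, and variables do not carry over. Pictures are saved under pics/ and viewed, at most 10 in all, crops included, and the job is handed in when it is done.

```bash
mkdir -p pics; ls; cat > h.py <<'E'
import numpy as np, cv2
from cell import env
from scipy.spatial.transform import Rotation as R
def Rm(o):
    o=np.asarray(o,float)
    return R.from_euler('xyz',o) if o.size==3 else R.from_matrix(o) if o.size==9 else R.from_quat(o)
def w(p,c): return Rm(p["orientation"]).apply(c)+np.array(p["position"])
def shot(n,f=None):
    p=env.read_camera(n)
    if f: cv2.imwrite('pics/'+f,p["img"][:,:,::-1])
    return p
def cloud(p,m=None):
    v,u=np.nonzero((p["depth"]>0)&(m if m is not None else True)); d=p["depth"][v,u]
    return w(p,np.c_[(u-p["cx"])*d/p["fx"],(v-p["cy"])*d/p["fy"],d])
E
python3 - <<'E'
from h import *
s=env.state();print(s["eef_pos"],s["tcp_rot"],s["opening"])
for n in("scene","top"):
    p=shot(n,n+"0.png");print(n,p["position"],p["orientation"],p["fx"])
    for t in["stand","carriage","carriage_grip","funnel_mouth","jar_floor","riser","scoop","scoop_handle","scoop_lip","spacer0_center","multimeter","spool","mug"]:
        try:
            for r in env.find_in(p,t)[:6 if 'spacer' in t else 2]: print(t,round(r["score"],2),w(p,r["centre"]).round())
        except Exception as e: print(t,e)
E
```

```text
pics
[ 161.73416555 -603.45951707  214.06073531] [-3.14050859e+00 -1.18676975e-04  2.61772121e-01] 0.9956001423993119
scene [1050.3765897  -647.0836776   795.47496899] [-2.27667848 -0.02060026  0.61703528] 484.5020433541825
stand 0.68 [563. 187.  33.]
stand 0.52 [545. 179. 151.]
carriage 0.98 [545. 180. 151.]
carriage_grip 0.65 [550. 180. 153.]
funnel_mouth 0.79 [544. 182. 152.]
jar_floor 0.62 [599. 274.  54.]
riser 0.58 [ 688. -283.   68.]
riser 0.23 [ 759. -243.  105.]
scoop 0.61 [ 532. -180.   14.]
scoop_handle 0.58 [ 535. -188.    5.]
scoop_lip 0.86 [ 537. -185.    7.]
scoop_lip 0.39 [ 552. -178.   11.]
multimeter 0.94 [ 758. -243.  102.]
multimeter 0.18 [ 690. -282.   65.]
spool 0.89 [711. 112.  41.]
mug 0.76 [739. 278.  60.]
mug 0.56 [561. 186.  27.]
top [ 407.1805627    -8.91009607 1309.93082644] [-2.96170533  0.00533659 -1.58298843] 445.0469992215307
stand 0.6 [545. 204.  27.]
carriage 0.73 [580. 178. 158.]
carriage_grip 0.8 [577. 178. 156.]
funnel_mouth 0.95 [582. 176. 157.]
jar_floor 0.57 [592. 299.  79.]
riser 0.78 [ 677. -217.   64.]
scoop 0.68 [ 560. -191.    6.]
scoop_handle 0.63 [ 555. -193.    9.]
scoop_lip 0.7 [ 553. -193.    8.]
scoop_lip 0.31 [580. 177. 158.]
spacer0_center 0.49 [590. 301.  77.]
multimeter 0.74 [ 745. -220.  103.]
spool 0.86 [705. 120.  37.]
mug 0.97 [740. 306.  42.]
```

View pics/scene0.png

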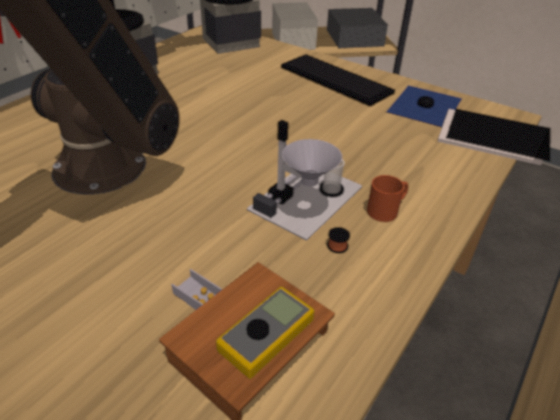

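View pics/top0.png

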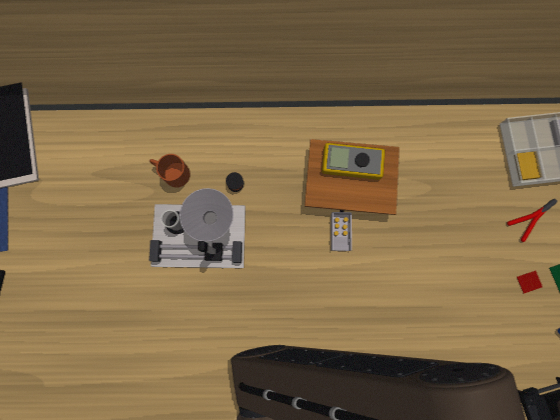

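The scene view shows the stand with the funnel at (310,160), the jar at (332,180), and the scoop pan at (195,290) in front of the shelf. In the top view the funnel is at (207,216), the jar at (172,220), the grip at (210,250), and the pan spans 331-351 × 211-250 with the spacers inside. Next I measure the geometry from depth.

```bash
cat > meas.py <<'E'
from h import *
p=shot("top");P=cloud(p)
def sel(x0,x1,y0,y1,z0,z1):
    return P[(P[:,0]>x0)&(P[:,0]<x1)&(P[:,1]>y0)&(P[:,1]<y1)&(P[:,2]>z0)&(P[:,2]<z1)]
def rect(q,n):
    r=cv2.minAreaRect(q[:,:2].astype(np.float32));print(n,len(q),np.round(r[0]),np.round(r[1]),round(r[2],1),"z",np.median(q[:,2]).round(1))
rect(sel(560,900,-400,-60,58,74),"riser board")
rect(sel(400,700,50,400,4,14),"plate")
rect(sel(400,540,80,400,40,56),"end blocks/rods")
g=sel(400,560,80,400,215,250);rect(g,"grip top")
f=sel(480,700,80,350,168,190);rect(f,"funnel rim");c=cv2.minEnclosingCircle(f[:,:2].astype(np.float32));print(c)
rect(sel(480,620,-260,-130,24,40),"scoop walls")
rect(sel(480,600,-260,-130,3,40),"scoop all")
q=sel(400,700,250,400,85,108);rect(q,"jar rim")
print("bench z",np.median(sel(300,480,-150,50,-20,20)[:,2]))
E
python3 meas.py
```

```text
riser board 4271 [ 709. -223.] [261. 202.] 83.9 z 65.9
plate 2811 [550. 226.] [348. 299.] 90.0 z 7.7
end blocks/rods 532 [501. 229.] [260.  59.] 88.6 z 46.3
grip top 83 [500. 178.] [22. 18.] 1.0 z 233.6
funnel rim 668 [585. 177.] [139. 137.] 44.0 z 174.2
((574.197265625, 174.21240234375), 80.70716857910156)
scoop walls 150 [ 557. -190.] [ 56. 114.] 87.7 z 30.3
scoop all 720 [ 540. -195.] [119. 128.] 0.4 z 8.1
jar rim 125 [631. 296.] [137.  50.] 7.0 z 95.7
bench z -0.2018755421431706
```

```bash
cat > d.py <<'E'
# usage: d.py x y z roll pitch yaw -> turn (tool axes), then shift (tool axes after that turn), cm
import sys; from h import *
a=np.array(list(map(float,sys.argv[1:]))); s=env.state(); R0=Rm(s["tcp_rot"]); R1=R.from_euler('xyz',a[3:])
print("t",s["t"],"q",np.round(s["joints"],4).tolist(),"pos",np.round(s["eef_pos"],1),np.round(s["tcp_rot"],3),"F",np.round(s["ft_force"],1),"op",round(s["opening"],3))
print("turn",(R0.inv()*R1).as_rotvec().round(3),"shift cm after turn",(R1.inv().apply(a[:3]-s["eef_pos"])/10).round(2))
E
python3 -m inch '[[0,0,0,0,0,-4.5,-1],[0,0,0,0,0,-4.5,-1],[0,0,0.14,0,0,0,-1],[0,0,0.14,0,0,0,-1],[0,0,0,3.7,-3.45,0,-1],[0,0,0,3.7,-3.45,0,-1],[0,0,0,3.7,-3.45,0,-1],[0,0,0,3.7,-3.45,0,-1],[0,0,0,3.7,-3.45,0,-1],[0,0,0,3.7,-3.45,0,-1],[0,0,0,3.7,-3.45,0,-1],[0,0,0,3.7,-3.45,0,-1],[0,0,0,3.7,-3.45,0,-1]]'
python3 d.py 500 178 300 3.1416 0 -0.02
```

```text
t: 3.08
eef_pos: [501.5, -298.1, 304.8]
tcp_rot: [3.141, -0.0, -0.018]
ft_force: [0.3, -0.4, 0.2]
opening: 0.999
grip_force: 0.0
t 3.075 q [-0.6494, 0.3535, 1.5383, -0.0001, 1.2495, 0.9396] pos [ 501.5 -298.1  304.8] [ 3.141 -0.    -0.018] F [ 0.3 -0.4  0.2] op 0.999
turn [ 0.    -0.     0.002] shift cm after turn [ -1.1  -47.59   0.48]
```

```bash
python3 -m inch '[[0,0,0,-0.1,-4.8,0,-1],[0,0,0,-0.1,-4.8,0,-1],[0,0,0,-0.1,-4.8,0,-1],[0,0,0,-0.1,-4.8,0,-1],[0,0,0,-0.1,-4.8,0,-1],[0,0,0,-0.1,-4.8,0,-1],[0,0,0,-0.1,-4.8,0,-1],[0,0,0,-0.1,-4.8,0,-1],[0,0,0,-0.1,-4.8,0,-1],[0,0,0,-0.1,-4.4,0,-1],[0,0,0,0,0,0,-1]]'
python3 d.py 500 178 196 3.1416 0 -0.02
```

```text
t: 4.45
eef_pos: [498.7, 179.1, 304.5]
tcp_rot: [-3.141, 0.0, -0.015]
ft_force: [-0.6, -0.5, -0.2]
opening: 1.0
grip_force: 0.0
t 4.45 q [0.22, 0.2702, 1.6626, 0.0002, 1.2088, 1.8056] pos [498.7 179.1 304.5] [-3.141  0.    -0.015] F [-0.6 -0.5 -0.2] op 1.0
turn [-0.     0.     0.005] shift cm after turn [ 0.13  0.11 10.85]
```

```bash
python3 -m inch '[[0,0,0,0,0,3,-1],[0,0,0,0,0,3,-1],[0,0,0,0,0,3,-1],[0,0,0,0,0,1.5,-1],[0,0,0,0,0,0,0.8],[0,0,0,0,0,0,1],[0,0,0,0,0,0,1],[0,0,0,0,0,0,1],[0,0,0,0,0,0,1]]'
python3 d.py 500 178 196 3.1416 0 -0.02
```

```text
t: 5.58
eef_pos: [499.1, 176.8, 199.9]
tcp_rot: [-3.142, -0.0, -0.018]
ft_force: [0.2, -1.0, -0.3]
opening: 0.531
grip_force: 0.0
t 5.575 q [0.2158, 0.3727, 1.8103, -0.0001, 0.9581, 1.8047] pos [499.1 176.8 199.9] [-3.142 -0.    -0.018] F [ 0.2 -1.  -0.3] op 0.531
turn [-0.    -0.     0.002] shift cm after turn [ 0.09 -0.12  0.39]
```

```bash
python3 -m inch '[[0,0,0,0,0,0,1],[0,0,0,0,0,0,1],[0,0,0,0,0,0,1],[0,0,0,0,0,0,1],[0,0,0,0,0,0,1],[0,0,0,0,0,0,1],[0,0,0,0,-1,0,1],[0,0,0,0,-2,0,1],[0,0,0,0,-2,0,1],[0,0,0,0,-2,0,1],[0,0,0,0,-2,0,1],[0,0,0,0,-1,0,1],[0,0,0,0,0,0,1]]'
python3 d.py 500 298 199 3.1416 0 -0.02
```

```text
t: 7.2
eef_pos: [501.7, 279.1, 199.6]
tcp_rot: [-3.14, -0.002, -0.017]
ft_force: [7.6, 2.1, -3.7]
opening: 0.188
grip_force: 30.0
t 7.2 q [0.3925, 0.4336, 1.7061, 0.0003, 0.9991, 1.9801] pos [501.7 279.1 199.6] [-3.14e+00 -2.00e-03 -1.70e-02] F [ 7.6  2.1 -3.7] op 0.188
turn [-0.001 -0.002  0.003] shift cm after turn [-0.21 -1.89  0.06]
```

```bash
python3 -m inch '[[0,0,0,0,-0.5,0,1],[0,0,0,0,-0.5,0,1],[0,0,0,0,-0.5,0,1],[0,0,0,0,0,0,1]]'; python3 -m inch '[[0,0,0,0,-0.3,0,1],[0,0,0,0,0,0,1]]'; python3 -m inch '[[0,0,0,0,-0.3,0,1],[0,0,0,0,0,0,1]]'
```

```text
t: 7.7
eef_pos: [502.1, 293.5, 199.6]
tcp_rot: [-3.141, -0.003, -0.018]
ft_force: [8.6, 0.6, -2.6]
opening: 0.189
grip_force: 30.0
t: 7.95
eef_pos: [502.1, 295.3, 199.6]
tcp_rot: [3.141, -0.002, -0.018]
ft_force: [6.9, -5.5, -2.0]
opening: 0.185
grip_force: 30.0
t: 8.2
eef_pos: [502.1, 295.4, 199.5]
tcp_rot: [3.135, -0.001, -0.017]
ft_force: [8.4, -26.9, 2.2]
opening: 0.19
grip_force: 30.0
```

```bash
python3 -m inch '[[0,0,0,0,0.3,0,1],[0,0,0,0,0,0,-1],[0,0,0,0,0,0,-1],[0,0,0,0,0,0,-1],[0,0,0,0,0,0,-1],[0,0,0,0,0,-2,-1],[0,0,0,0,0,-4,-1],[0,0,0,0,0,-4,-1],[0,0,0,0,4,0,-1],[0,0,0,0,4.8,0,-1],[0,0,0,0,4.8,0,-1],[0,0,0,0,4.8,0,-1],[0,0,0,0,4.8,0,-1],[0,0,0,0,4.8,0,-1]]'
cat > m2.py <<'E'
from h import *
p=shot("top","top1.png")
for t in("scoop","carriage"):
    for m in env.trace(p,t)[:1]:
        P=cloud(p,m["mask"]);
        if t=="scoop":
            P=P[(P[:,2]>2)&(P[:,2]<45)];r=cv2.minAreaRect(P[:,:2].astype(np.float32));print(t,m["score"],r,np.percentile(P[:,0],[1,99]),np.percentile(P[:,1],[1,99]))
            v,u=np.nonzero(m["mask"]);print(u.min(),u.max(),v.min(),v.max())
        else:
            f=P[(P[:,2]>168)&(P[:,2]<185)];print("rim",cv2.minAreaRect(f[:,:2].astype(np.float32)))
cv2.imwrite("pics/crop1.png",cv2.resize(p["img"][190:280,290:410,::-1],None,fx=6,fy=6,interpolation=cv2.INTER_CUBIC))
E
python3 m2.py; python3 meas.py
```

```text
t: 9.95
eef_pos: [495.9, 13.4, 299.8]
tcp_rot: [3.142, -0.0, -0.018]
ft_force: [1.2, 0.2, -0.4]
opening: 0.999
grip_force: 0.0
scoop 0.8 ((555.8226318359375, -192.9983367919922), (65.10831451416016, 110.66859436035156), 89.30089569091797) [500.65953805 609.7757284 ] [-218.71124027 -161.6323217 ]
330 352 211 250
rim ((589.0994873046875, 293.0078125), (136.2636260986328, 136.59051513671875), 46.50642776489258)
riser board 4267 [ 709. -223.] [260. 202.] 84.0 z 65.8
plate 2455 [550. 225.] [299. 344.] 0.1 z 7.7
end blocks/rods 288 [500. 229.] [260.  56.] 87.9 z 43.8
grip top 93 [503. 293.] [24. 18.] 0.3 z 233.3
funnel rim 556 [589. 291.] [137. 138.] 44.6 z 174.4
((577.0372924804688, 290.5836181640625), 79.98370361328125)
scoop walls 148 [ 557. -190.] [ 56. 114.] 88.0 z 30.2
scoop all 695 [ 540. -195.] [129. 118.] 89.5 z 7.7
jar rim 37 [599. 298.] [ 30. 202.] 88.7 z 91.9
bench z -0.099419679389257
```

View pics/crop1.png

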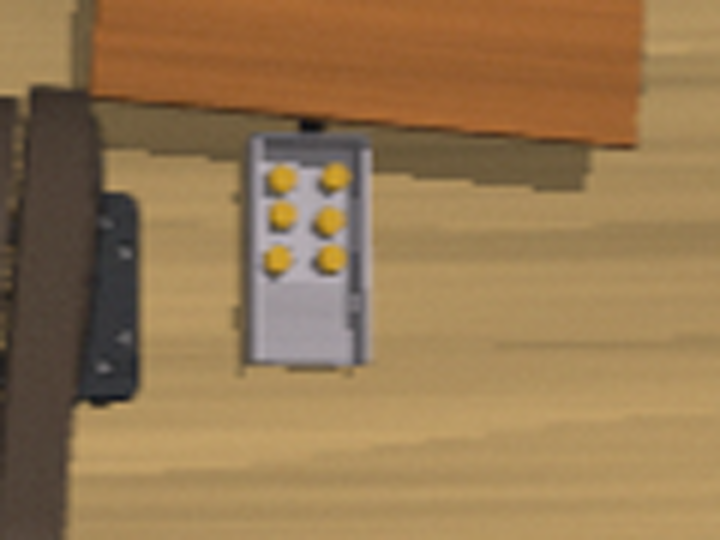

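The crop shows the pan spanning 245-370 × 135-365 in crop pixels, almost parallel to the base x axis. All six spacers stand in its rear half, just clear of the board's front edge. The funnel rim is now at about (588,293). I will grip the pan by its outer walls.

```bash
python3 -m inch '[[0,0,0,1.1,4.1,0,-1],[0,0,0,1.1,4.1,0,-1],[0,0,0,1.1,4.1,0,-1],[0,0,0,1.1,4.1,0,-1],[0,0,0.01,0.8,3.8,0,-1],[0,0,0,0,0,5,-1],[0,0,0,0,0,5,-1],[0,0,0,0,0,5,-1],[0,0,0,0,0,5,-1],[0,0,0,0,0,4,-1],[0,0,0,0,0,0,-1]]'
python3 d.py 545 -190 5 3.1416 0 -0.03
```

```text
t: 11.52
eef_pos: [543.7, -186.4, 57.4]
tcp_rot: [-3.14, 0.005, -0.027]
ft_force: [0.4, 0.3, 0.5]
opening: 0.999
grip_force: 0.0
t 11.525 q [-0.4452, 0.624, 1.8243, 0.0001, 0.6983, 1.1524] pos [ 543.7 -186.4   57.4] [-3.14   0.005 -0.027] F [0.4 0.3 0.5] op 0.999
turn [-0.002  0.005  0.003] shift cm after turn [0.14 0.36 5.24]
```

```bash
python3 -m inch '[[0,0,0,0,0.35,2.5,-1],[0,0,0,0,0,2,-1],[0,0,0,0,0,0.6,-1],[0,0,0,0,0,0,1],[0,0,0,0,0,0,1],[0,0,0,0,0,0,1],[0,0,0,0,0,0,1],[0,0,0,0,0,0,1],[0,0,0,0,0,0,1],[0,0,0,0,0,0,1],[0,0,0,0,0,0,1]]'
```

```text
t: 12.9
eef_pos: [544.3, -191.6, 8.9]
tcp_rot: [3.142, -0.0, -0.028]
ft_force: [-1.8, 0.6, 5.2]
opening: 0.588
grip_force: 29.9
```

```bash
python3 -m inch '[[0,0,0,-0.5,0,0,1],[0,0,0,-1,0,0,1],[0,0,0,-1.3,0,0,1],[0,0,0,-1.3,0,0,1],[0,0,0,-1.3,0,0,1],[0,0,0,-1.3,0,0,1],[0,0,0,-1.3,0,0,1],[0,0,0,-1.3,0,0,1],[0,0,0,-1.3,0,0,1],[0,0,0,-1.3,0,0,1],[0,0,0,-1.3,0,0,1],[0,0,0,-1.0,0,0,1],[0,0,0,-0.5,0,0,1],[0,0,0,0,0,0,1],[0,0,0,0,0,0,-1],[0,0,0,0,0,0,-1],[0,0,0,0,0,0,-1],[0,0,0,0,0,0,-1],[0,0,0,0,0,0,-1],[0,0,0,0,0,0,-1]]'
python3 -m inch '[[0,0,0,0,0,-3,-1],[0,0,0,0,0,-4,-1],[0,0,0,0,0,-4,-1],[0,0,0,0,4,-4,-1],[0,0,0,0,5,0,-1],[0,0,0,0,5,0,-1]]'
cat > m3.py <<'E'
from h import *
p=shot("top","top2.png")
m=env.trace(p,"scoop")[0];P=cloud(p,m["mask"])
v,u=np.nonzero(m["mask"]);print(m["score"],u.min(),u.max(),v.min(),v.max())
P=P[(P[:,2]>3)&(P[:,2]<50)];print(cv2.minAreaRect(P[:,:2].astype(np.float32)))
A=cloud(p);A=A[(A[:,0]>300)&(A[:,0]<600)&(A[:,1]>-260)&(A[:,1]<-120)&(A[:,2]<60)]
w_=A[(A[:,2]>24)];print("walls+handle",cv2.minAreaRect(w_[:,:2].astype(np.float32)))
h=A[(A[:,2]>34)];print("handle",len(h),h.mean(0),cv2.minAreaRect(h[:,:2].astype(np.float32)))
for t in("scoop","scoop_handle","scoop_lip"):
    for r in env.find_in(p,t)[:1]: print(t,r["score"],w(p,r["centre"]))
c0,r0=(u.min()+u.max())//2,(v.min()+v.max())//2
cv2.imwrite("pics/crop2.png",cv2.resize(p["img"][r0-45:r0+45,c0-60:c0+60,::-1],None,fx=6,fy=6,interpolation=cv2.INTER_CUBIC))
E
python3 m3.py
```

```text
t: 15.4
eef_pos: [397.4, -187.4, 8.6]
tcp_rot: [3.142, 0.0, -0.028]
ft_force: [0.1, 0.4, 0.1]
opening: 0.998
grip_force: 0.0
t: 16.15
eef_pos: [393.4, -328.9, 159.4]
tcp_rot: [3.14, -0.001, -0.028]
ft_force: [0.4, 1.0, -0.1]
opening: 0.997
grip_force: 0.0
0.95 332 354 230 302
((454.2593688964844, -189.35049438476562), (57.11833953857422, 202.95590209960938), 89.61779022216797)
walls+handle ((454.7876281738281, -189.57009887695312), (57.06298065185547, 201.92071533203125), 89.32942962646484)
handle 175 [ 497.62383231 -189.76212098   40.90591091] ((457.37030029296875, -188.4864044189453), (196.66012573242188, 55.02503967285156), 0.1924329698085785)
scoop 0.85 [ 418.06060168 -187.61128514    8.10495108]
scoop_handle 0.55 [ 411.92920021 -188.66699912   13.79629398]
scoop_lip 0.8 [ 413.88257068 -189.86893023    9.67565017]
```

View pics/crop2.png

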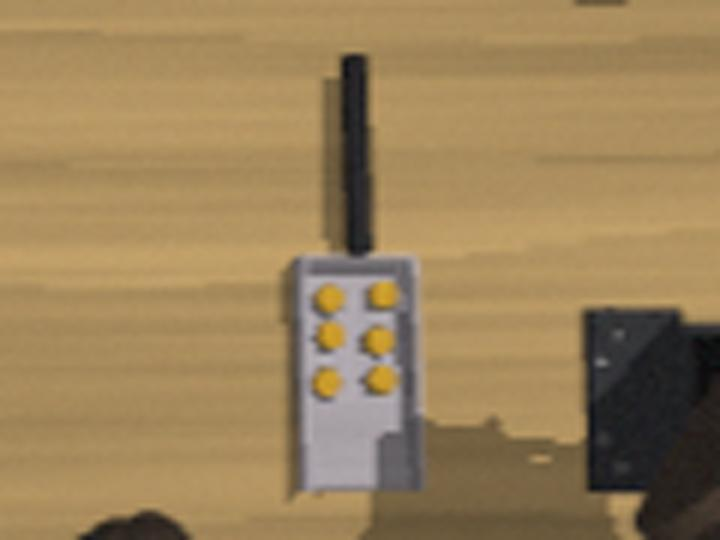

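The crop shows the scoop standing clear in the open, with the handle at 343-370 × 55-250, the pan at 295-425 × 255-490, and all six spacers still inside. I move above the handle and make a small tilt there to identify the wrist kinematics.

```bash
python3 -m inch '[[0,0,-0.028,0,0,0,-1],[0,0,0,3,-4.6,0,-1],[0,0,0,3,-4.6,0,-1],[0,0,0,2.9,-4.7,0,-1],[0,0.17,0,0,0,0,-1],[0,0.17,0,0,0,0,-1],[0,0,0,0,0,0,-1],[0,0,0,0,0,0,-1]]'
python3 d.py 482 -189.5 15 3.1416 0 0; python3 m3.py|grep handle
python3 -m inch '[[0,-0.17,0,0,0,0,-1],[0,-0.17,0,0,0,0,-1],[0,0,0,0,0,0,-1]]'
python3 d.py 482 -189.5 15 3.1416 0 0
```

```text
t: 17.4
eef_pos: [483.4, -187.6, 158.8]
tcp_rot: [-3.138, -0.325, 0.001]
ft_force: [-0.2, 0.2, -0.1]
opening: 0.997
grip_force: 0.0
t 17.4 q [-0.5948, 0.3331, 2.0778, 0.3953, 0.4928, 0.6469] pos [ 483.4 -187.6  158.8] [-3.138e+00 -3.250e-01  1.000e-03] F [-0.2  0.2 -0.1] op 0.997
turn [-0.003 -0.325  0.002] shift cm after turn [-0.14  0.19 14.38]
walls+handle ((521.5747680664062, -188.9130096435547), (11.580360412597656, 69.45318603515625), 87.51554107666016)
handle 91 [ 527.15768687 -189.55951402   41.95055018] ((521.5747680664062, -188.9130096435547), (11.580360412597656, 69.45318603515625), 87.51554107666016)
scoop_handle 0.52 [ 525.94346753 -188.41324383   43.07499709]
t: 18.02
eef_pos: [484.7, -187.2, 158.0]
tcp_rot: [-3.138, 0.007, 0.004]
ft_force: [0.6, 0.1, -1.4]
opening: 1.0
grip_force: 0.0
t 18.025 q [-0.496, 0.4159, 1.8754, 0.0006, 0.8579, 1.0701] pos [ 484.7 -187.2  158. ] [-3.138  0.007  0.004] F [ 0.6  0.1 -1.4] op 1.0
turn [-0.004  0.007  0.004] shift cm after turn [-0.27  0.23 14.3 ]
```

```bash
cat > kin.py <<'E'
import numpy as np
from scipy.optimize import least_squares
from scipy.spatial.transform import Rotation as R
D=[([-1.415,.491,1.559,0,1.092,-.106],[161.785,-603.716,214.661]),
([-0.6494,0.3535,1.5383,0,1.2495,0.9396],[501.5,-298.1,304.8]),
([0.22,0.2702,1.6626,0,1.2088,1.8056],[498.7,179.1,304.5]),
([0.2158,0.3727,1.8103,0,0.9581,1.8047],[499.1,176.8,199.9]),
([0.3925,0.4336,1.7061,0,0.9991,1.9801],[501.7,279.1,199.6]),
([-0.4452,0.624,1.8243,0,0.6983,1.1524],[543.7,-186.4,57.4]),
([-0.5948,0.3331,2.0778,0.3953,0.4928,0.6469],[483.4,-187.6,158.8]),
([-0.496,0.4159,1.8754,0.0006,0.8579,1.0701],[484.7,-187.2,158.0])]
def fk(q,k):
    a0,H,L1,e,L2,Lt=k
    A=R.from_euler('z',q[0]); B=A*R.from_euler('y',q[1]); C=A*R.from_euler('y',q[1]+q[2])
    T=C*R.from_euler('ZYZ',[q[3],q[4],q[5]+np.pi/2])
    return A.apply([a0,0,H])+B.apply([0,0,L1])+C.apply([e,0,L2])+T.apply([0,0,Lt]),T
K=least_squares(lambda k:np.concatenate([fk(q,k)[0]-p for q,p in D]),[50,300,450,0,450,200]).x
lo=np.array([-3.1,-.84,.05,-1.13,.06,-2.69]);hi=np.array([3.1,2.19,2.79,4.28,2.93,2.69])
def ik(p,T,q0):
    f=lambda q:np.r_[(fk(q,K)[0]-p)/10,(T.inv()*fk(q,K)[1]).as_rotvec()*10]
    s=least_squares(f,np.clip(q0,lo+1e-3,hi-1e-3),bounds=(lo,hi));return s.x,s.cost
if __name__=="__main__":
    print("K",K.round(1),"res",max(np.abs(fk(q,K)[0]-p).max() for q,p in D),(fk(D[6][0],K)[1].as_euler('xyz')).round(3))
    F=np.array([588,293.5,178])
    for psi in np.radians([0,30,60,-30,-60,-90,90]):
        q=np.array(D[4][0]);out=[]
        for th in (0,.2,.4,.6,.8,1.0,1.15):
            S=R.from_euler('ZY',[psi,-th]);lip=F+[0,0,30]+R.from_euler('z',psi).apply([20,0,0])
            p=lip+S.apply(np.array([70,0,15])-[-60,0,11]);q,c=ik(p,S*R.from_euler('x',np.pi),q)
            out.append((th,round(c,2),q.round(2).tolist(),p.round().tolist()))
        print("psi",np.degrees(psi).round());[print("  ",*o) for o in out if o[0] in(0,.4,.8,1.0,1.15)]
E
python3 kin.py
```

```text
K [-39.3 347.7 674.1  90.7 442.2 447.7] res 66.2854883693061 [-3.138e+00 -3.250e-01  1.000e-03]
psi 0.0
   0 0.0 [0.38, 0.7, 1.15, -0.0, 1.3, 1.95] [738.0, 294.0, 212.0]
   0.4 0.0 [0.49, 0.47, 1.55, -0.26, 0.78, 2.21] [726.0, 294.0, 262.0]
   0.8 0.97 [0.57, 0.34, 1.84, -0.75, 0.45, 2.69] [696.0, 294.0, 304.0]
   1.0 4.96 [0.56, 0.29, 1.92, -0.8, 0.35, 2.69] [675.0, 294.0, 320.0]
   1.15 10.13 [0.54, 0.25, 1.98, -0.84, 0.27, 2.69] [657.0, 294.0, 328.0]
psi 30.0
   0 0.0 [0.47, 0.71, 1.11, -0.0, 1.32, 1.52] [718.0, 368.0, 212.0]
   0.4 0.0 [0.46, 0.47, 1.56, 0.04, 0.72, 1.48] [708.0, 363.0, 262.0]
   0.8 0.0 [0.43, 0.34, 1.99, 1.25, 0.07, 0.26] [681.0, 347.0, 304.0]
   1.0 0.0 [0.42, 0.36, 2.19, 2.91, 0.41, -1.42] [663.0, 337.0, 320.0]
   1.15 0.0 [0.4, 0.44, 2.34, 2.98, 0.79, -1.51] [648.0, 328.0, 328.0]
psi 60.0
   0 0.0 [0.57, 0.68, 1.17, -0.0, 1.29, 1.09] [663.0, 423.0, 212.0]
   0.4 0.0 [0.43, 0.47, 1.54, 0.31, 0.82, 0.77] [657.0, 413.0, 262.0]
   0.8 0.0 [0.22, 0.39, 1.89, 1.18, 0.61, -0.19] [642.0, 387.0, 304.0]
   1.0 0.0 [0.1, 0.42, 2.04, 1.63, 0.76, -0.73] [631.0, 369.0, 32
[... 832 characters left out ...]
0, 0.41, 1.79, 0.42, 0.86, 2.69] [588.0, 144.0, 212.0]
   0.4 27.32 [0.1, 0.33, 1.75, 0.26, 0.89, 2.69] [588.0, 155.0, 262.0]
   0.8 58.2 [0.3, 0.37, 1.52, -0.03, 1.2, 2.69] [588.0, 186.0, 304.0]
   1.0 52.05 [0.53, 1.38, 0.05, -1.13, 2.84, 2.69] [588.0, 207.0, 320.0]
   1.15 48.54 [0.58, 1.36, 0.14, -1.13, 2.79, 2.69] [588.0, 224.0, 328.0]
psi 90.0
   0 0.0 [0.65, 0.62, 1.3, 0.0, 1.22, 0.65] [588.0, 444.0, 212.0]
   0.4 0.0 [0.41, 0.49, 1.51, 0.43, 1.02, 0.2] [588.0, 432.0, 262.0]
   0.8 0.0 [0.14, 0.49, 1.68, 0.94, 1.08, -0.38] [588.0, 401.0, 304.0]
   1.0 0.0 [0.01, 0.55, 1.74, 1.12, 1.2, -0.63] [588.0, 380.0, 320.0]
   1.15 0.0 [-0.08, 0.62, 1.77, 1.22, 1.32, -0.79] [588.0, 363.0, 328.0]
```

```bash
python3 -m inch '[[0,0,0,-0.25,0.22,4.5,-1],[0,0,0,0,0,4.5,-1],[0,0,0,0,0,3,-1],[0,0,0,0,0,2,-1],[0,0,0,0,0,0.1,1],[0,0,0,0,0,0,1],[0,0,0,0,0,0,1],[0,0,0,0,0,0,1],[0,0,0,0,0,0,1],[0,0,0,0,0,0,1],[0,0,0,0,0,0,1],[0,0,0,0,0,0,1],[0,0,0,0,0,0,1],[0,0,0,0,0,0,1]]'; python3 d.py 482 -189.5 115 3.1416 0 0
```

```text
t: 19.77
eef_pos: [479.7, -188.7, 17.3]
tcp_rot: [-3.137, 0.006, 0.003]
ft_force: [-0.4, -0.6, 0.2]
opening: 0.122
grip_force: 30.0
t 19.775 q [-0.5036, 0.6371, 1.9912, 0.0025, 0.521, 1.062] pos [ 479.7 -188.7   17.3] [-3.137e+00  6.000e-03  3.000e-03] F [-0.4 -0.6  0.2] op 0.122
turn [-0.005  0.006  0.003] shift cm after turn [ 0.23  0.08 -9.77]
```

```bash
python3 - <<'E'
import kin,numpy as np
from scipy.spatial.transform import Rotation as R
for q,p in kin.D: print((kin.fk(q,kin.K)[0]-p).round(1))
# general linear fit with shoulder offset and tool offset terms
kin.D.append(([-0.5036,0.6371,1.9912,0.0025,0.521,1.062],[479.7,-188.7,17.3]))
rows=[];rhs=[]
for q,p in kin.D:
    A=R.from_euler('z',q[0]).as_matrix();B=A@R.from_euler('y',q[1]).as_matrix();C=A@R.from_euler('y',q[1]+q[2]).as_matrix()
    T=C@R.from_euler('ZYZ',[q[3],q[4],q[5]+np.pi/2]).as_matrix()
    rows.append(np.c_[A[:,0],A[:,2],B[:,2],C[:,0],C[:,2],T[:,2],A[:,1],B[:,0]]);rhs+=list(p)
M=np.vstack(rows)
for n in (6,7,8):
    k,_,r,s=np.linalg.lstsq(M[:,:n],np.array(rhs),rcond=1e-9);print(n,k.round(1),s.round(2),np.abs(M[:,:n]@k-rhs).max().round(1))
E
```

```text
[-64.2 -17.6  -4.6]
[-35.4 -55.8   2. ]
[ 10.7 -65.2   3.7]
[  5.  -66.3  -0.5]
[ 23.9 -61.5  -2.6]
[-33.7 -57.   -8.5]
[ -1.8 -39.8  11.8]
[-43.  -51.6  -1.3]
6 [-32.9 323.7 679.7  86.4 430.  438.7] [5.88 4.32 0.61 0.49 0.22 0.18] 66.1
7 [-1.000e-01  1.969e+02  5.869e+02  4.320e+01  4.112e+02  2.720e+02
  6.590e+01] [5.88 4.32 3.   0.61 0.49 0.21 0.18] 0.2
8 [ 0.000e+00  1.969e+02  5.870e+02  4.320e+01  4.113e+02  2.721e+02
  6.590e+01 -4.000e-01] [5.96 5.17 3.   0.61 0.5  0.22 0.21 0.16] 0.2
```

```bash
python3 - <<'E'
s=open('kin.py').read()
s=s.replace("a0,H,L1,e,L2,Lt=k","a0,H,L1,e,L2,Lt,s=k").replace("A.apply([a0,0,H])","A.apply([a0,s,H])").replace("[50,300,450,0,450,200]","[0,197,587,43,411,272,66]")
s=s.split("    for psi in")[0]+'''    F=np.array([588,293.5,178])
    for psi in np.radians([45,60,75,90]):
        q=np.array(D[4][0]);print("psi",np.degrees(psi).round());P0=None
        for th in (0,.2,.3,.4,.5,.6,.7,.8,.9,1.0,1.1,1.2):
            S=R.from_euler('ZY',[psi,-th]);lip=F+[0,0,18]+R.from_euler('z',psi).apply([20,0,0])
            p=lip-S.apply([-128,0,-6]);T=S*R.from_euler('x',np.pi);q,c=ik(p,T,q)
            print("  ",th,round(c,2),q.round(2).tolist(),p.round().tolist(),None if P0 is None else (T0.inv().apply(p-P0)/10).round(2),T.as_euler('xyz').round(3));P0,T0=p,T
'''
open('kin.py','w').write(s)
E
python3 kin.py
```

```text
K [-1.000e-01  1.970e+02  5.869e+02  4.320e+01  4.112e+02  2.720e+02
  6.590e+01] res 0.21976858839218494 [-3.138e+00 -3.250e-01  1.000e-03]
psi 45.0
   0 0.0 [0.44, 0.77, 1.05, 0.0, 1.32, 1.22] [693.0, 398.0, 202.0] None [3.142 0.    0.785]
   0.2 0.0 [0.41, 0.66, 1.21, 0.08, 1.08, 1.17] [690.0, 396.0, 227.0] [-0.37  0.   -2.53] [ 3.142 -0.2    0.785]
   0.3 0.0 [0.4, 0.61, 1.3, 0.14, 0.96, 1.12] [687.0, 393.0, 240.0] [-0.12  0.   -1.27] [ 3.142 -0.3    0.785]
   0.4 0.0 [0.38, 0.57, 1.38, 0.21, 0.84, 1.05] [684.0, 389.0, 251.0] [-0.12  0.   -1.27] [ 3.142 -0.4    0.785]
   0.5 0.0 [0.36, 0.52, 1.46, 0.3, 0.72, 0.96] [680.0, 385.0, 263.0] [-0.12  0.   -1.27] [ 3.142 -0.5    0.785]
   0.6 0.0 [0.34, 0.48, 1.54, 0.44, 0.61, 0.83] [674.0, 380.0, 273.0] [-0.12  0.   -1.27] [ 3.142 -0.6    0.785]
   0.7 0.0 [0.32, 0.45, 1.62, 0.63, 0.51, 0.64] [669.0, 374.0, 283.0] [-0.12  0.   -1.27] [ 3.142 -0.7    0.785]
   0.8 0.0 [0.3, 0.42, 1.7, 0.9, 0.44, 0.36] [662.0, 368.0, 292.0] [-0.12  0.   -1.27] [ 3.142 -0.8    0.785]
   0.9 0.0 [0.27, 0.4, 1.77, 1.26, 0.42, 0.01] [655.0, 361.0, 300.0] [-0.
[... 3700 characters left out ...]
 3.142 -0.6    1.571]
   0.7 0.0 [0.27, 0.5, 1.53, 0.8, 1.05, -0.12] [588.0, 408.0, 283.0] [-0.12  0.   -1.27] [ 3.142 -0.7    1.571]
   0.8 0.0 [0.23, 0.49, 1.57, 0.92, 1.08, -0.23] [588.0, 398.0, 292.0] [-0.12  0.   -1.27] [ 3.142 -0.8    1.571]
   0.9 0.0 [0.18, 0.49, 1.61, 1.03, 1.12, -0.34] [588.0, 388.0, 300.0] [-0.12  0.   -1.27] [ 3.142 -0.9    1.571]
   1.0 0.0 [0.14, 0.5, 1.64, 1.13, 1.17, -0.44] [588.0, 378.0, 307.0] [-0.12  0.   -1.27] [ 3.142 -1.     1.571]
   1.1 0.0 [0.1, 0.51, 1.68, 1.22, 1.23, -0.53] [588.0, 366.0, 313.0] [-0.12  0.   -1.27] [ 3.142 -1.1    1.571]
   1.2 0.0 [0.06, 0.53, 1.71, 1.31, 1.3, -0.62] [588.0, 354.0, 317.0] [-0.12  0.   -1.27] [ 3.142 -1.2    1.571]
```

```bash
python3 -m inch '[[0,0,0,0,0,-0.5,1],[0,0,0,0,0,-1.5,1],[0,0,0,0,0,-2,1],[0,0,0,0,0,-2.5,1],[0,0,0,0,0,-2.5,1],[0,0,0,0,0,-2.5,1],[0,0,0,0,0,-2.5,1],[0,0,0,0,0,-2.5,1],[0,0,0,0,0,-2.5,1],[0,0,0,0,0,-2.5,1],[0,0,0,0,0,-2.5,1],[0,0,0,0,0,-2,1],[0,0,0,0,0,-1,1],[0,0,0,0,0,0,1]]'
python3 - <<'E'
from h import *
p=shot("scene","s1.png");m=env.trace(p,"scoop")[0]["mask"];v,u=np.nonzero(m);r,c=int(v.mean()),int(u.mean());print(r,c)
r=max(r,60);c=max(c,80)
cv2.imwrite("pics/crop3.png",cv2.resize(p["img"][r-60:r+60,c-80:c+80,::-1],None,fx=5,fy=5,interpolation=cv2.INTER_CUBIC))
E
```

```text
t: 21.52
eef_pos: [481.3, -189.9, 287.9]
tcp_rot: [-3.137, 0.005, 0.003]
ft_force: [-1.5, 0.5, -2.8]
opening: 0.124
grip_force: 30.0
170 140
```

View pics/crop3.png

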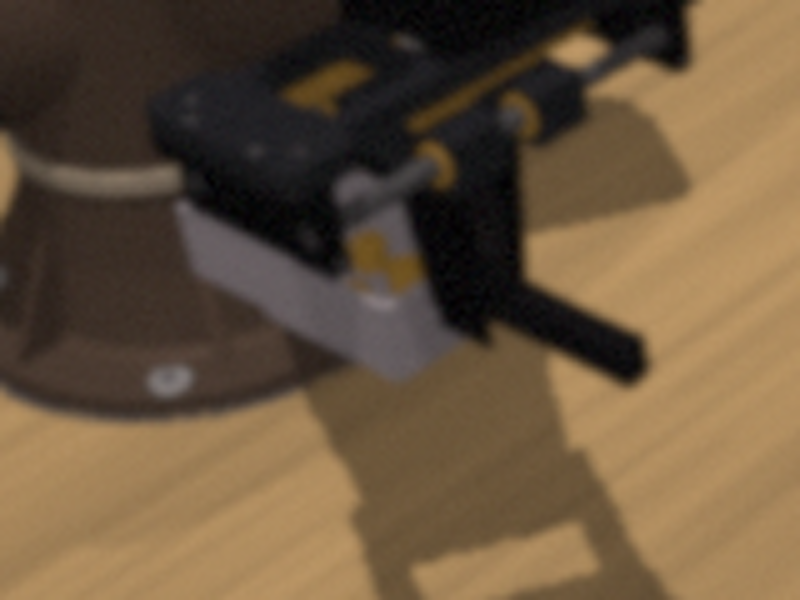

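The crop shows the scoop held level by its handle with the brass spacers still in the pan. Next is the turn and the transit.

```bash
python3 -m inch '[[0,0,-0.04,0,0,0,1],[0,0,-0.08,0,0,0,1],[0,0,-0.12,0,0,0,1],[0,0,-0.13,0,0,0,1],[0,0,-0.13,0,0,0,1],[0,0,-0.13,0,0,0,1],[0,0,-0.13,0,0,0,1],[0,0,-0.12,0,0,0,1],[0,0,-0.1,0,0,0,1],[0,0,-0.05,0,0,0,1],[0,0,-0.02,0,0,0,1]]'
python3 -m inch '[[0,0,0,1,-0.24,0,1],[0,0,0,2,-0.48,0,1],[0,0,0,3,-0.72,0,1],[0,0,0,4,-0.96,0,1],[0,0,0,4.5,-1.08,0,1],[0,0,0,4.5,-1.08,0,1],[0,0,0,4.5,-1.08,0,1],[0,0,0,4.5,-1.08,0,1],[0,0,0,4.5,-1.08,0,1],[0,0,0,4.5,-1.08,0,1],[0,0,0,4.5,-1.08,0,1],[0,0,0,4.5,-1.08,0,1],[0,0,0,4.5,-1.08,0,1],[0,0,0,4.5,-1.08,0,1],[0,0,0,3.5,-0.84,0,1],[0,0,0,2.1,-0.5,0,1],[0,0,0,1.5,-0.36,0,1],[0,0,0,0,0,0,1]]'
python3 d.py 662 422 202 3.1416 0 1.047
```

```text
t: 23.0
eef_pos: [481.2, -189.9, 286.5]
tcp_rot: [-3.132, -0.001, 1.053]
ft_force: [0.4, -0.1, -2.3]
opening: 0.122
grip_force: 30.0
t: 25.25
eef_pos: [658.7, 424.7, 288.0]
tcp_rot: [-3.133, -0.0, 1.054]
ft_force: [-0.0, -0.1, -2.5]
opening: 0.123
grip_force: 30.0
t 25.25 q [0.4859, 0.6995, 0.9761, 0.0073, 1.4705, 1.0024] pos [658.7 424.7 288. ] [-3.133 -0.     1.054] F [-0.  -0.1 -2.5] op 0.123
turn [-0.009 -0.     0.007] shift cm after turn [-0.07  0.42  8.6 ]
```

```bash
python3 -m inch '[[0,0,0,0,0.4,1,1],[0,0,0,0,0,2,1],[0,0,0,0,0,2,1],[0,0,0,0,0,2,1],[0,0,0,0,0,1,1],[0,0,0,0,0,0,1],[0,0.05,0,-0.05,0,-0.64,1],[0,0.1,0,-0.12,0,-1.27,1],[0,0.05,0,-0.05,0,-0.64,1],[0,0,0,0,0,0,1]]'
cat > lip.py <<'E'
from h import *
s=env.state();T=Rm(s["tcp_rot"]);l=np.array(s["eef_pos"])+T.apply([-128,0,6]);print("t",s["t"],"lip calc",l.round(1),"wrt funnel",(l-[588,293.5,178]).round(1),"tilt",T.as_euler('xyz').round(3),"grip",s["grip_force"],"F",np.round(s["ft_force"],1))
E
python3 lip.py; python3 - <<'E'
from h import *
p=shot("top","top3.png")
a=p["img"][180:280,130:270,::-1];q=shot("scene");b=q["img"][100:240,230:426,::-1]
for t in("scoop_lip","funnel_mouth"):
    for r in env.find_in(q,t)[:1]: print(t,r["score"],w(q,r["centre"]).round())
a=cv2.resize(a,(560,400),interpolation=cv2.INTER_CUBIC)
cv2.imwrite("pics/c4.png",np.vstack([cv2.resize(a,(392,280)),cv2.resize(b,(392,280),interpolation=cv2.INTER_CUBIC)]))
E
```

```text
t: 26.5
eef_pos: [660.9, 417.6, 236.5]
tcp_rot: [-3.135, -0.203, 1.051]
ft_force: [0.1, 0.3, -2.6]
opening: 0.122
grip_force: 30.0
t 26.5 lip calc [599.2 309.9 204.8] wrt funnel [11.2 16.4 26.8] tilt [-3.135 -0.203  1.051] grip 29.95738059282303 F [ 0.1  0.3 -2.6]
scoop_lip 0.88 [635. 359. 219.]
funnel_mouth 0.97 [546. 290. 149.]
```

View pics/c4.png

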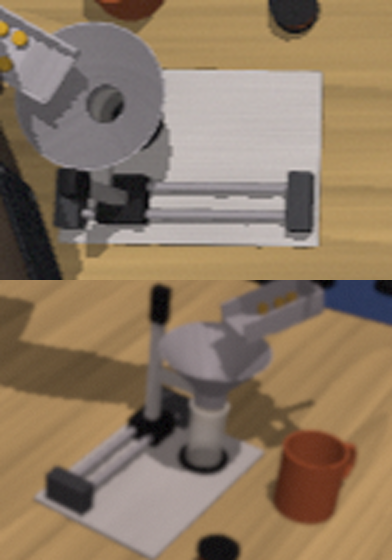

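The top half shows the lip at about (60,82), with the funnel circle centred at about (90,97) and 147 px wide. The lip is inside the mouth, short of the middle. The lower half confirms the clearance and the spacers are still in the pan. I will advance 10 mm and tilt on.

```bash
python3 -m inch '[[0,0,0,-0.5,0,0.2,1],[0,0,0,-0.5,0,0.2,1],[0,0.07,0,-0.08,0,-0.89,1],[0,0.07,0,-0.08,0,-0.89,1],[0,0.07,0,-0.08,0,-0.89,1],[0,0.07,0,-0.08,0,-0.89,1],[0,0.06,0,-0.07,0,-0.77,1],[0,0.06,0,-0.07,0,-0.77,1],[0,0,0,0,0,0,1],[0,0,0,0,0,0,1]]'; python3 lip.py
python3 -m inch '[[0,0.05,0,-0.05,0,-0.64,1],[0,0.05,0,-0.05,0,-0.64,1],[0,0.05,0,-0.05,0,-0.64,1],[0,0.05,0,-0.05,0,-0.64,1],[0,0.05,0,-0.05,0,-0.64,1],[0,0.05,0,-0.05,0,-0.64,1],[0,0,0,0,0,0,1],[0,0,0,0,0,0,1]]'; python3 lip.py
cat > v.py <<'E'
import sys;from h import *
p=shot("top");a=p["img"][180:280,130:270,::-1];q=shot("scene");b=q["img"][100:240,230:426,::-1]
cv2.imwrite("pics/"+sys.argv[1],np.vstack([cv2.resize(a,(392,280),interpolation=cv2.INTER_CUBIC),cv2.resize(b,(392,280),interpolation=cv2.INTER_CUBIC)]))
for n,i in(("top",p),("scene",q)):
    hsv=cv2.cvtColor(i["img"],cv2.COLOR_RGB2HSV);m=cv2.inRange(hsv,(17,140,110),(32,255,255))
    k,l,st,c=cv2.connectedComponentsWithStats(m);print(n,"yellow",[(c[j].round().tolist(),int(st[j,4])) for j in range(1,k) if st[j,4]>2])
    print([(round(r["score"],2),w(i,r["centre"]).round().tolist()) for r in env.find_in(i,"spacer0_center")])
E
python3 v.py c5.png
```

```text
t: 27.95
eef_pos: [645.4, 390.9, 274.1]
tcp_rot: [-3.132, -0.6, 1.048]
ft_force: [-0.5, 0.6, -1.6]
opening: 0.124
grip_force: 30.0
t 27.95 lip calc [594.3 302.3 196.9] wrt funnel [ 6.3  8.8 18.9] tilt [-3.132 -0.6    1.048] grip 29.957718551158905 F [-0.5  0.6 -1.6]
t: 28.95
eef_pos: [632.0, 367.1, 300.8]
tcp_rot: [-3.129, -0.9, 1.044]
ft_force: [-0.6, 0.2, -1.7]
opening: 0.128
grip_force: 30.0
t 28.95 lip calc [594.3 302.4 196.8] wrt funnel [ 6.3  8.9 18.8] tilt [-3.129 -0.9    1.044] grip 29.957816898822784 F [-0.6  0.2 -1.7]
top yellow [([353.0, 161.0], 464), ([528.0, 165.0], 479), ([154.0, 186.0], 16)]
[(0.19, [633.0, 367.0, 345.0])]
scene yellow [([264.0, 341.0], 1888)]
[]
```

View pics/c5.png

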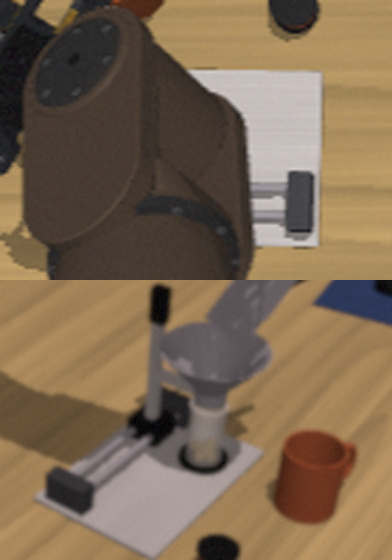

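The jar now shows brown contents through its wall, the pan is empty, and the wrist force dropped by 0.85 N, which matches six spacers. I level the scoop, lift it away, and check the funnel and jar from above.

```bash
python3 -m inch '[[0,-0.1,0,0,0,1.0,1],[0,-0.1,0,0,0,1.0,1],[0,-0.1,0,0,0,1.0,1],[0,-0.1,0,0,0,1.0,1],[0,-0.1,0,0,0,1.0,1],[0,-0.1,0,0,0,1.0,1],[0,-0.1,0,0,0,1.0,1],[0,-0.1,0,0,0,1.0,1],[0,-0.1,0,0,0,1.0,1],[0,0,0,0,0,-3,1],[0,0,0,0,0,-3,1],[0,0,0,3,0,-2,1],[0,0,0,4,0,0,1],[0,0,0,4,0,0,1],[0,0,0,0,0,0,1]]'; python3 lip.py; python3 v.py c6.png; python3 meas.py|egrep "grip top|funnel"
```

```text
t: 31.02
eef_pos: [707.2, 500.8, 301.3]
tcp_rot: [-3.133, 0.001, 1.054]
ft_force: [0.5, -1.2, -2.7]
opening: 0.126
grip_force: 30.0
t 31.025 lip calc [643.9 389.5 295.4] wrt funnel [ 55.9  96.  117.4] tilt [-3.133e+00  1.000e-03  1.054e+00] grip 29.9770724773407 F [ 0.5 -1.2 -2.7]
top yellow [([353.0, 160.0], 446), ([528.0, 165.0], 470)]
[(0.32, [577.0, 296.0, 159.0])]
scene yellow [([265.0, 340.0], 1863)]
[]
grip top 92 [503. 293.] [24. 18.] 1.5 z 233.2
funnel rim 565 [589. 291.] [137. 138.] 44.1 z 173.7
  return _methods._mean(a, axis=axis, dtype=dtype,
  ret = ret.dtype.type(ret / rcount)
```

View pics/c6.png

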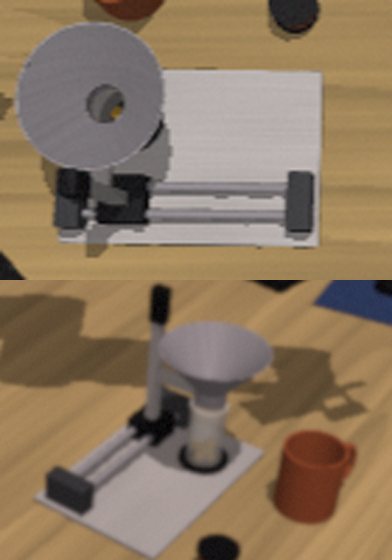

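```bash
python3 - <<'E'
from h import *
p=shot("top");q=shot("scene")
print("F",env.state()["ft_force"])
P=cloud(p);s=P[(abs(P[:,0]-585)<25)&(abs(P[:,1]-292)<25)];print("outlet depths z:",np.sort(s[:,2])[:25].round())
ms=env.trace(p,"scoop")
for m in ms[:1]:
    v,u=np.nonzero(m["mask"]);print(m["score"],u.min(),u.max(),v.min(),v.max())
R_=lambda i,f:cv2.resize(i[:,:,::-1],(390,290),interpolation=cv2.INTER_CUBIC)
a=R_(p["img"][90:240,0:200],1);b=R_(p["img"][205:231,160:195],1);c=R_(q["img"][160:200,305:359],1);d=R_(q["img"][60:200,280:468],1)
cv2.imwrite("pics/c7.png",np.vstack([np.hstack([a,b]),np.hstack([c,d])]))
E
```

```text
F [ 0.29518008 -0.32918784 -1.31856614]
outlet depths z: [ 9. 10. 12. 13. 13. 13. 14. 15. 15. 16. 16. 16. 17. 20. 21. 21. 21. 22.
 24. 24. 25. 26. 26. 28. 29.]
0.93 61 116 148 192
```

View pics/c7.png

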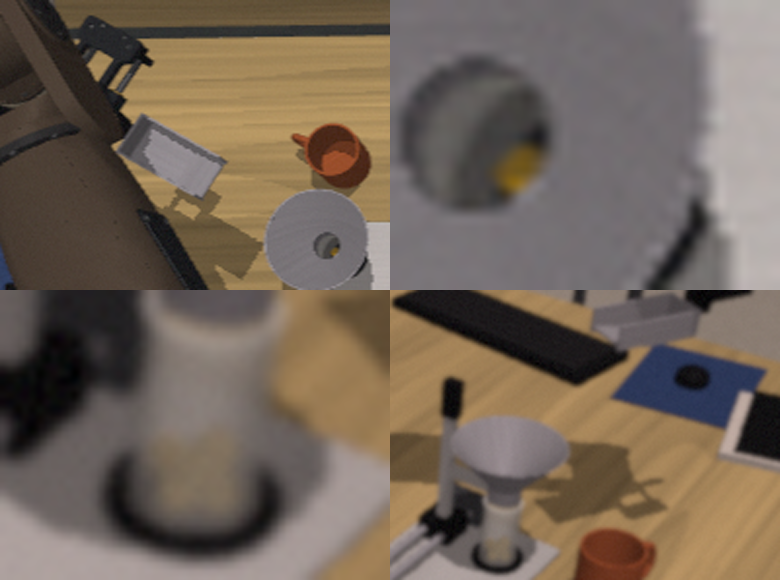

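The pan is empty, brass shows only inside the jar, and the funnel is clear. There is free bench directly below the scoop, so I lower it there.

```bash
python3 -m inch '[[0,0,0,0,0,2,1],[0,0,0,0,0,4,1],[0,0,0,0,0,4,1],[0,0,0,0,0,4,1],[0,0,0,0,0,4,1],[0,0,0,0,0,4,1],[0,0,0,0,0,3,1],[0,0,0,0,0,2,1],[0,0,0,0,0,0.4,1],[0,0,0,0,0,0,1],[0,0,0,0,0,0,1]]'; python3 d.py 707 501 17.5 3.1416 0 1.054
```

```text
t: 32.8
eef_pos: [705.8, 500.2, 32.3]
tcp_rot: [-3.135, -0.003, 1.053]
ft_force: [-0.6, -0.1, -1.9]
opening: 0.127
grip_force: 30.0
t 32.8 q [0.5379, 1.0212, 0.9476, 0.008, 1.1733, 1.0527] pos [705.8 500.2  32.3] [-3.135e+00 -3.000e-03  1.053e+00] F [-0.6 -0.1 -1.9] op 0.127
turn [-0.007 -0.003 -0.001] shift cm after turn [0.13 0.06 1.48]
```

```bash
python3 -m inch '[[0,0,0,0,0,0.6,1],[0,0,0,0,0,0.4,1],[0,0,0,0,0,0.2,1],[0,0,0,0,0,0,1]]'; python3 -m inch '[[0,0,0,0,0,0.2,1],[0,0,0,0,0,0,1]]';  python3 -m inch '[[0,0,0,0,0,0.2,1],[0,0,0,0,0,0,1]]'
```

```text
t: 33.3
eef_pos: [705.2, 499.9, 18.5]
tcp_rot: [-3.134, -0.001, 1.053]
ft_force: [0.4, 0.3, -1.7]
opening: 0.124
grip_force: 30.0
t: 33.55
eef_pos: [705.4, 500.2, 17.5]
tcp_rot: [-3.134, -0.002, 1.053]
ft_force: [0.5, 0.2, 2.5]
opening: 0.124
grip_force: 30.0
t: 33.8
eef_pos: [705.6, 500.7, 17.0]
tcp_rot: [-3.135, -0.004, 1.053]
ft_force: [-2.9, 1.2, 9.0]
opening: 0.125
grip_force: 30.0
```

Contact with the bench. I release and rise.

```bash
python3 -m inch '[[0,0,0,0,0,0,-1],[0,0,0,0,0,0,-1],[0,0,0,0,0,0,-1],[0,0,0,0,0,0,-1],[0,0,0,0,0,0,-1],[0,0,0,0,0,0,-1],[0,0,0,0,0,0,-1],[0,0,0,0,0,-2,-1],[0,0,0,0,0,-4,-1],[0,0,0,0,0,-4,-1],[0,0,0,0,0,-4,-1],[0,0,0,0,0,-4,-1],[0,0,0,0,0,0,-1],[0,0,0,0,0,0,-1],[0,0,0,0,0,0,-1]]'
python3 - <<'E'
from h import *
q=shot("scene","s8.png");p=shot("top");print(env.state()["ft_force"],env.state()["t"])
for n,i in(("scene",q),("top",p)):
  ms=env.trace(i,"scoop")
  if ms:
    P=cloud(i,ms[0]["mask"]);print(n,round(ms[0]["score"],2),np.percentile(P[:,2],[2,50,98]).round(),P.mean(0).round())
cv2.imwrite("pics/c8.png",cv2.resize(q["img"][20:230,260:540,::-1],(800,600),interpolation=cv2.INTER_CUBIC))
E
python3 meas.py|egrep "grip top|funnel"
```

```text
t: 35.67
eef_pos: [705.9, 498.8, 193.3]
tcp_rot: [-3.133, 0.001, 1.053]
ft_force: [0.5, 0.5, 0.2]
opening: 0.999
grip_force: 0.0
[-0.10306878  0.79694312  0.43835221] 35.775
scene 0.74 [-0. 21. 44.] [678. 470.  21.]
top 0.86 [-2.  5. 46.] [685. 463.  14.]
grip top 91 [503. 293.] [19. 24.] 88.4 z 233.3
funnel rim 578 [589. 291.] [137. 138.] 47.6 z 173.7
  return _methods._mean(a, axis=axis, dtype=dtype,
  ret = ret.dtype.type(ret / rcount)
```

View pics/c8.png

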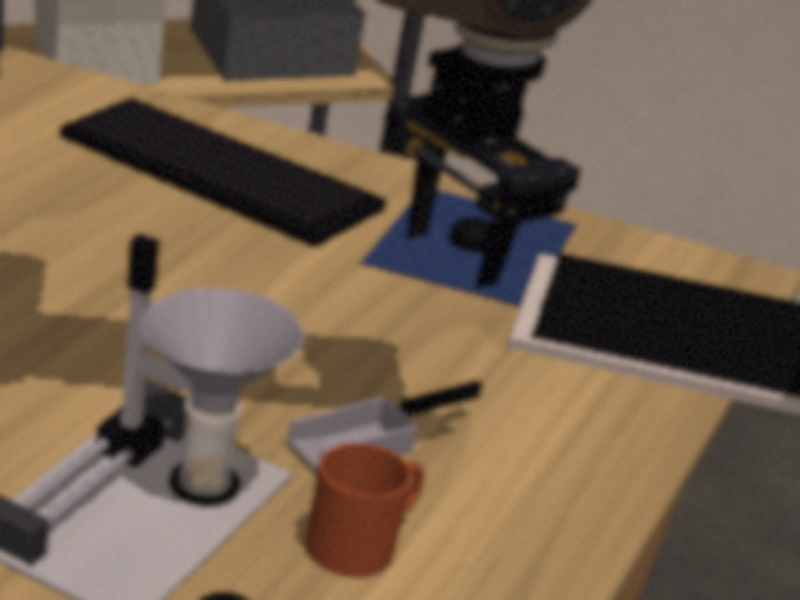

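The picture shows the empty scoop level on the bench at (355,435), the funnel home at (220,340), brass in the jar at (208,470), and the gripper clear and touching nothing.

```bash
python3 -c "
from cell import env
print(env.job_done())"
```

```text
the job is handed in; nothing more can be done
None
```

The job is handed in with no verdict shown: camera and force checks show the funnel home, the spacers poured into the jar, and the empty scoop level on the bench, at about 36 s of the 69 s allowed.

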